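Close a split shaft clamp on its dowels and hold it shut

TASK

Clear the two wood offcuts off the face of the clamp's lower half into the steel scrap bin. Then fit the loose upper half down over the two dowels, big hole on the big dowel, until the halves meet with no gap, and finish while still holding it pressed down firmly, with a steady push of about 20 N, without letting go. Leave the paint can, hammer and screwdriver where they are.

Things in the scene. Friction and masses are not known exactly. Their poses are not given: they have to be found in the camera images.
- lower_half: lower half of a split wooden shaft clamp, fixed to the bench: plywood base 250 x 110 x 12 mm (long side along its x) under a block 200 x 80 mm whose flat face lies 58 mm above the bench, cut along y across its middle by a channel 36 mm wide, 14 mm deep. Two dowels stand 20 mm out of the face, thick one at +x, thin one at -x. Origin: centre of the underside, on the bench; z up
- dowel_big (a point): centre of the foot of the 16 mm thick dowel, on the lower half's face, 80 mm to the block's +x on its centre line, 58 mm above the bench. The dowel stands 20 mm up: straight for 14 mm, then tapered by 3 mm in radius to the tip
- dowel_small (a point): centre of the foot of the 12 mm thick dowel, 80 mm to the block's -x, otherwise like the big one
- upper_half: loose upper half, 0.3 to 0.6 kg, lying right way up: block 200 x 80 x 36 mm, long side along its x, with the same channel below and on top, in the middle, a gripping rib 90 mm long (x), 28 wide (y), 34 tall (rib top 70 mm above the underside). Two vertical holes go right through, seen from above: wide one at +x, narrow one at -x. Origin: centre of the underside; z up
- hole_big (a point): centre of the 18 mm wide hole in the plane of the upper half's underside, 80 mm to its +x on the centre line; mouth chamfered 1.5 mm
- hole_small (a point): centre of the 14 mm wide hole in the plane of the upper half's underside, 80 mm to its -x on the centre line; mouth chamfered 1.5 mm
- offcut_a: pale wood offcut 28 x 18 x 18 mm, about 12 g, lying on the lower half's face between the channel and one dowel, its 28 mm side (its x axis) roughly along the block. Origin: centre of its underside
- offcut_b: pale stepped wood offcut 28 x 18 mm, 18 mm high over the 16 mm towards its -x (starting 1 mm in from the edge) and 12 mm high over the rest, about 12 g, lying likewise between the channel and the other dowel. Origin: centre of its underside
- scrap_bin_in (a point): centre of the inner floor (5 mm above the bench) of the open dark steel scrap bin, fixed to the bench, outside 160 x 160 x 70 mm, walls 5 mm, sides along this point's x and y axes
- paint_can: bystander: closed paint can, 66 mm wide, 85 mm tall, standing; origin centre of its underside
- hammer: bystander: hammer with a pale wooden handle, about 250 mm long, lying on the bench beyond the clamp
- screwdriver: bystander: screwdriver with a red handle, about 200 mm long, lying on the bench beyond the clamp

How it is judged:
By the outcome, as a careful person would: the job done as asked, in the order asked, and still so for the second after the job is handed in, while the arm keeps its last pose, push and grip.
It also fails if it takes over 64 s, if anything falls off the work surface, if the arm or the gripper's body presses on something with over 40 N, if the wrist force passes 120 N, or if a joint passes its speed limit or range.

ROBOT

A 7-joint arm with a two-finger parallel gripper is mounted at the origin on the work surface. World frame = base frame: x ahead of the robot, y to its left, z up, the work surface at z = 0. Lengths are in m, angles in rad, forces in N, time in s.
With the tool pointing down it reaches from about 0.4 to 0.85 m from the base axis. Payload 4.5 kg.
Tool frame: the origin (TCP) lies midway between the tips of the shut fingers; the grasp point (between the pads) lies 19 mm behind it; z points along the fingers, y is the line along which they close (so a half turn about z gives the same grasp; the last joint's range is limited). The gripper opens to 88 mm and grips with 3 to 60 N. Pads are 18 mm wide; open, the fingers measure 123 mm over their backs; the gripper's body (75 mm by 187 mm) begins 45 mm behind the grasp point.
Start: joints at [-1.266, 0.689, -0.195, 1.565, 0.157, 0.902, -0.215], TCP at [0.167, 0.602, 0.239] pointing down, gripper open.
Joint ranges: [-3.01, 3.01], [-0.46, 2.08], [-1.47, 1.51], [0.13, 2.56], [-1, 4.14], [0.04, 2.09], [-2.66, 2.66]. Speed limits (rad/s): [2.57, 2.57, 3.14, 3.14, 3.14, 3.14, 3.14].

INTERFACE

Orientations are given as a unit quaternion [x, y, z, w].
In Python, from plant import * gives the robot as it stands.
- The arm moves only by the tool send_rows, never from a script. Its argument "targets" is a list of rows, each a list of 2 entries, a list of its own where there are three numbers: the shift along the tool's x, y, z in units of 0.3 m (1.0 is 0.3 m), then the turn, a rotation vector about the tool's x, y, z in units of pi rad (1.0 is pi rad). A call has 1 to 12 rows; each row is the pose to reach, as a shift and turn from the pose commanded when the call began, along the tool's axes at that moment, turning the shorter way round; what a row does not reach only later rows make up. A row lasts 1/8 s, in which the tool goes at most 62.5 mm and 10.7 degrees, less where a joint would pass 70% of its speed; a pose out of reach is approached as far as the arm can. A call with a number of a shift or a turn outside -1 to 1 is refused whole. A call with a gripper value outside its range is refused whole. "fingers" is the opening, from 0 (shut) to 1 (fully open), set as the call begins (left out, the last holds). The fingers move at their own pace and stop on an object; "newtons" is the grip in N (left out, the last holds). Time passes only in rows, so rows that repeat a pose let the fingers close. It gives the time, the measured TCP pose, the force, the opening and the grip force at its end, in the units of the state.
- get_state(): the state, without advancing time (a new reading comes with each control period).
- snapshot(name): name is "scene" or "top"; returns a dict with "img" (384x512x3 uint8, blue, green, red), "fx", "fy", "cx", "cy" (pixels), "k1" (the pictures are not rectified: a ray, as slopes to the right and down, at radius r is drawn at 1 + k1 r^2 times it, then the intrinsics apply), "cam_to_world" (4x4, takes a point from camera to world coordinates). Camera axes: x right, y down, z forward; pixel columns grow to the right and rows downward; lengths in m; the calibration is good to about 2 mm. A picture is of the moment at which its call begins. There is no depth.
- finish_job(): hands the job in; it is judged then, once.
The state is a dict: "clock": time; "q": joint angles; "qd": joint speeds; "joint_torque": joint torques, N m; "tool_pos": TCP position; "eef_rot": TCP orientation; "contact_force": force on the tool from outside, world axes, zero at the start; "moment": the same for the moment, N m; "opening": opening from 0.0 (shut) to 1.0 (fully open); "finger_force": force on a finger pad.
Only numpy, scipy, OpenCV 4.12 (cv2) and the standard library are available. Lean on these libraries where they do the work, as an engineer would, in place of code of your own. Each camera call takes 0.05 s, during which the arm holds its last target. There are 200 camera calls.

## Working session

There is one attempt and no reset: what is moved stays moved. The work goes in short steps, Python scripts to look and compute and a tool call to move; the robot and the scene stay as the last step left them, time stands still between calls to the robot, and variables do not carry over. Pictures are saved under pics/ and viewed, at most 10 in all, crops included, and the job is handed in when it is done.

Besides the shell and the picture viewer there is one more tool, called after ">>>" by a JSON object that holds its "api" and its "payload". send_rows: Moves the arm, as the interface text tells. Its arguments: {"type":"object","properties":{"targets":{"type":"array"},"fingers":{"type":"number"},"newtons":{"type":"number"}},"required":["targets"]}

```bash
ls; mkdir -p pics
python3 - <<'E'
from plant import *
import cv2, numpy as np
np.set_printoptions(precision=4,suppress=True)
print(get_state())
for n in("scene","top"):
    s=snapshot(n); cv2.imwrite(f"pics/{n}0.png",s["img"]); print({k:v for k,v in s.items() if k!="img"})
E
```

```text
pics
{'clock': 0.0, 'q': array([-1.2662,  0.69  , -0.1945,  1.5663,  0.1573,  0.9025, -0.2151]), 'qd': array([ 0.0016, -0.0004, -0.0011,  0.0012,  0.0002, -0.0001, -0.0003]), 'joint_torque': array([ -0.0003, -52.7558,  -1.2672, -15.3428,  -0.0526,   0.0068,
         0.0002]), 'tool_pos': array([0.1671, 0.6016, 0.2379]), 'eef_rot': array([ 0.135 ,  0.9909, -0.0009, -0.0001]), 'contact_force': array([ 0.1915, -0.7962,  0.6878]), 'moment': array([ 0.0069, -0.0026,  0.0213]), 'finger_force': 0.0, 'opening': 1.001739817894705}
{'fx': 370.0666606868889, 'fy': 370.0666606868889, 'cx': 255.98085544328637, 'cy': 198.11252190174127, 'k1': 0.040358266240960644, 'cam_to_world': array([[ 0.1857,  0.8234, -0.5362,  1.0152],
       [ 0.9825, -0.147 ,  0.1145, -0.0985],
       [ 0.0155, -0.548 , -0.8363,  0.771 ],
       [ 0.    ,  0.    ,  0.    ,  1.    ]])}
{'fx': 415.7884369561418, 'fy': 415.7884369561418, 'cx': 254.84734938003754, 'cy': 192.34673801049087, 'k1': -0.14292867468515602, 'cam_to_world': array([[ 0.016 , -0.9806,  0.1952,  0.3753],
       [-0.9999, -0.0158,  0.0021, -0.0023],
       [ 0.001 , -0.1952, -0.9808,  1.0294],
       [ 0.    ,  0.    ,  0.    ,  1.    ]])}
```

View pics/scene0.png

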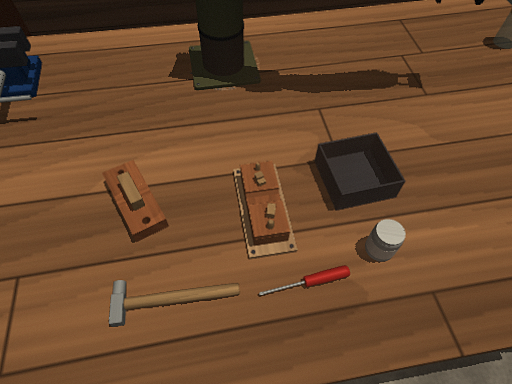

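View pics/top0.png

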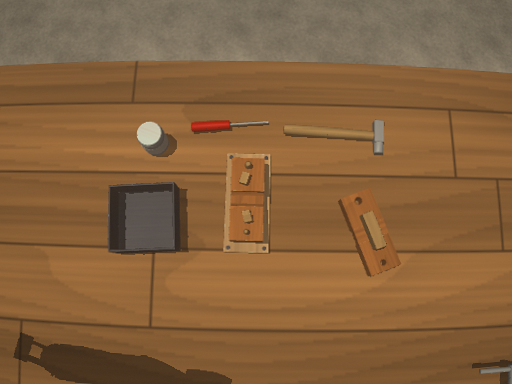

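The scene picture shows the loose half at about (135,200), the lower half at (265,210), the bin at (360,170), the can at (386,240) and the tools below. In the top picture the lower half is at (247,203), the upper half at (369,233) and the bin at (145,218). I'll zoom in.

Run:
```python
import cv2, numpy as np
t=cv2.imread("pics/top0.png"); s=cv2.imread("pics/scene0.png")
f=lambda im,x,y,w,h,k:cv2.resize(im[y:y+h,x:x+w],None,fx=k,fy=k,interpolation=cv2.INTER_CUBIC)
a=f(t,220,148,56,110,5); b=f(t,336,185,70,95,5)
c=np.zeros((550,640,3),np.uint8); c[:550,:280]=a; c[:475,285:635]=b; cv2.imwrite("pics/ztop.png",c)
a=f(s,230,150,75,110,5); b=f(s,98,152,76,95,5)
c=np.zeros((550,760,3),np.uint8); c[:550,:375]=a; c[:475,380:760]=b; cv2.imwrite("pics/zscene.png",c)
```

```text
(no output)
```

View pics/ztop.png

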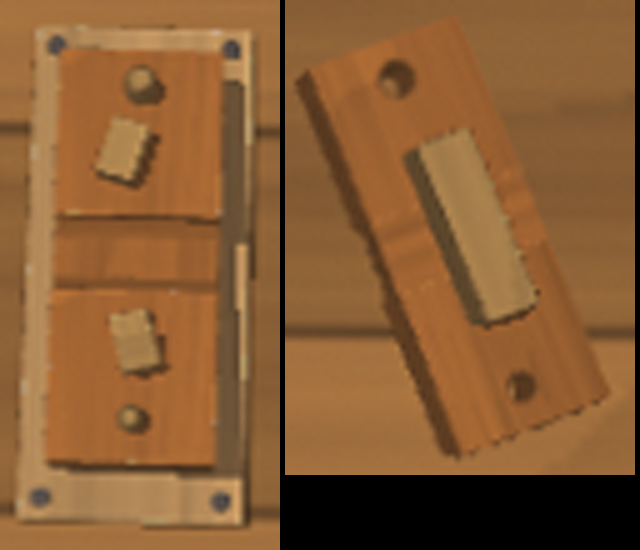

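View pics/zscene.png

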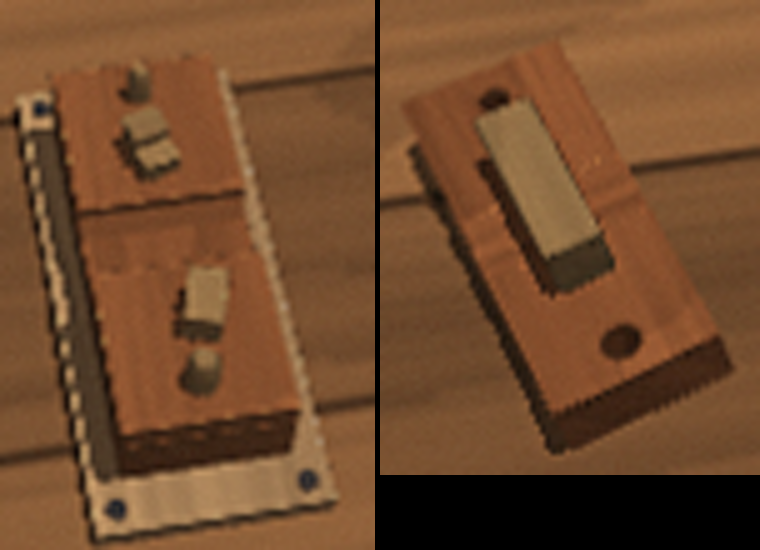

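The zooms show the big dowel at the far (+x) end with the plain offcut A beside it, and the small dowel at the near end with the stepped offcut B. The upper half's big hole is at the far-left of the top view, with the small hole toward near-right. Next I'll triangulate these points and segment the offcuts.

```bash
cat > h.py <<'E'
import cv2, numpy as np
from plant import *
np.set_printoptions(precision=4,suppress=True)
def rays(s,p):
    K=np.array([[s["fx"],0,s["cx"]],[0,s["fy"],s["cy"]],[0,0,1.]])
    d=cv2.undistortPoints(np.array(p,float).reshape(-1,1,2),K,np.array([s["k1"],0,0,0.]))[:,0]
    T=s["cam_to_world"]; return T[:3,3],np.c_[d,np.ones(len(d))]@T[:3,:3].T
def plane(s,p,z):
    o,d=rays(s,p); return o+d*((z-o[2])/d[:,2])[:,None]
def tri(s1,p1,s2,p2):
    o1,d1=rays(s1,p1);o2,d2=rays(s2,p2);out=[]
    for a,b in zip(d1,d2):
        t=np.linalg.lstsq(np.c_[a,-b],o2-o1,rcond=None)[0]
        A=o1+a*t[0];B=o2+b*t[1];out.append(np.r_[(A+B)/2,np.linalg.norm(A-B)])
    return np.array(out)
def zm(p,zx,ox,oy,k=5): return (np.array(p,float)-[zx,0]+.5)/k-.5+[ox,oy]
E
python3 - <<'E'
from h import *
t=snapshot("top");s=snapshot("scene")
T=zm([(60,50),(223,50),(217,467),(47,465),(140,77),(132,414)],0,220,148)
S=zm([(298,410),(118,433),(52,75),(213,60),(206,352),(139,66)],0,230,150)
print("lower corners, tips\n",tri(t,T,s,S))
T=zm([(418,147),(470,130),(538,300),(485,325),(397,77),(521,386)],285,336,185)
S=zm([(605,233),(550,258),(478,113),(525,98),(622,340),(495,97)],380,98,152)
print("rib, holes\n",tri(t,T,s,S))
# offcut & rib masks
for n,c,boxes in (("top",t,dict(a=(236,170,254,188),b=(238,206,256,225),rib=(355,205,395,255))),("scene",s,dict(a=(262,200,278,220),b=(252,169,268,187),rib=(110,165,152,213)))):
    hsv=cv2.cvtColor(c["img"],cv2.COLOR_BGR2HSV)
    for k,(x0,y0,x1,y1) in boxes.items():
        h=hsv[y0:y1,x0:x1]; m=((h[...,1]<135)&(h[...,2]>95)).astype(np.uint8)
        nn,l,st,ce=cv2.connectedComponentsWithStats(m); i=1+st[1:,4].argmax()
        q=np.argwhere(l==i)[:,::-1]+[x0,y0]; 
        r=cv2.minAreaRect(q.astype(np.float32)); bx=cv2.boxPoints(r)
        print(n,k,st[i,4],ce[i]+[x0,y0],r)
        z=.070 if k=="rib" else .076
        w=plane(c,np.r_[bx,[ce[i]+[x0,y0]]],z)[:,:2]; e=w[1]-w[0];f=w[2]-w[1]
        print("  ",w[4],"sides",np.linalg.norm(e),np.degrees(np.arctan2(*e[::-1])),np.linalg.norm(f),np.degrees(np.arctan2(*f[::-1])))
b=[(108,185),(180,183),(180,251),(109,252)]
print("bin",plane(t,b,.07)[:,:2],plane(t,[(145,218)],.005), "can",plane(t,[(150,133)],.085))
print("bin tri",tri(t,[(110,185),(179,183),(179,251),(109,252)],s,[(402,180),(378,135),(316,151),(333,207)]))
E
```

```text
lower corners, tips
 [[ 0.6545  0.0564  0.0538  0.0028]
 [ 0.6543 -0.0233  0.059   0.0037]
 [ 0.4534 -0.021   0.0561  0.0002]
 [ 0.4535  0.0594  0.0506  0.0014]
 [ 0.6341  0.0174  0.0817  0.0012]
 [ 0.4749  0.0183  0.0811  0.0006]]
rib, holes
 [[ 0.5189 -0.2541  0.0667  0.0007]
 [ 0.5274 -0.2791  0.0659  0.0019]
 [ 0.4465 -0.3077  0.0739  0.0003]
 [ 0.4353 -0.2866  0.066   0.0045]
 [ 0.5578 -0.2536  0.0366  0.0011]
 [ 0.4079 -0.3103  0.037   0.0013]]
top a 1 [240. 182.] ((240.0, 182.0), (0.0, 0.0), 0.0)
   [0.5892 0.035 ] sides 0.0 0.0 0.0 0.0
top b 2 [242.5 211. ] ((242.5, 211.0), (1.0, 0.0), 180.0)
   [0.5205 0.0277] sides 0.0 0.0 0.002318583989029374 90.94497303523603
top rib 2 [379.  228.5] ((379.0, 228.5), (1.0, 0.0), -90.0)
   [ 0.4844 -0.2928] sides 0.0 0.0 0.0023593751395285167 -2.0160865736434364
scene a 59 [270.9153 208.2034] ((271.0, 209.0), (10.0, 6.0), 90.0)
   [0.6016 0.0242] sides 0.01335480471953618 79.86169706857157 0.02587937354032032 -12.23741928297943
scene b 26 [258.6154 174.5769] ((258.54998779296875, 174.65000915527344), (4.743415832519531, 6.324554920196533), 71.56504821777344)
   [0.5059 0.015 ] sides 0.015377665749501713 102.49399857466729 0.013594638831443349 3.8461508012555607
scene rib 307 [129.0684 187.2671] ((129.03900146484375, 187.28671264648438), (31.019678115844727, 11.717039108276367), 61.69924545288086)
   [ 0.4857 -0.2824] sides 0.026355214981340427 118.1120250375708 0.08959133756346523 20.901130588114885
bin [[0.5785 0.3532]
 [0.586  0.1778]
 [0.4256 0.1701]
 [0.4187 0.338 ]] [[0.5091 0.2743 0.005 ]] can [[0.7052 0.2551 0.085 ]]
bin tri [[ 0.5774  0.3451  0.0719  0.0046]
 [ 0.5666  0.1881  0.2407  0.0856]
 [ 0.4278  0.1805  0.0363  0.004 ]
 [ 0.4295  0.3644 -0.2433  0.1598]]
```

```bash
cat > off.py <<'E'
from h import *
t=snapshot("top");s=snapshot("scene"); C={}
for n,c,boxes in (("top",t,dict(a=(236,169,254,188),b=(238,206,256,225),rib=(355,205,395,255))),("scene",s,dict(a=(262,200,278,220),b=(252,169,268,187),rib=(110,165,152,213)))):
    hsv=cv2.cvtColor(c["img"],cv2.COLOR_BGR2HSV)
    for k,(x0,y0,x1,y1) in boxes.items():
        h=cv2.resize(hsv[y0:y1,x0:x1],None,fx=4,fy=4,interpolation=cv2.INTER_CUBIC)
        th,m=cv2.threshold(h[...,1],0,1,cv2.THRESH_OTSU+cv2.THRESH_BINARY_INV)
        tv,_=cv2.threshold(h[...,2][m>0],0,1,cv2.THRESH_OTSU)
        m&=(h[...,2]>tv).astype(np.uint8)
        nn,l,st,ce=cv2.connectedComponentsWithStats(m); i=1+st[1:,4].argmax()
        up=lambda p:(np.array(p)+.5)/4-.5+[x0,y0]
        r=cv2.minAreaRect(np.argwhere(l==i)[:,::-1].astype(np.float32))
        pts=up(np.r_[cv2.boxPoints(r),[ce[i]]]); C[n,k]=pts[4]
        w=plane(c,pts,.070 if k=="rib" else .076)[:,:2]; e=w[1]-w[0];f=w[2]-w[1]
        L=lambda v:(round(1e3*np.hypot(*v),1),round(np.degrees(np.arctan2(v[1],v[0])),1))
        print(n,k,"S<",th,"V>",tv,"px",pts[4],"xy",w[4],"box ctr",w[:4].mean(0),L(e),L(f))
for k in "a","b","rib": print(k,tri(t,[C["top",k]],s,[C["scene",k]]))
E
python3 off.py
```

```text
top a S< 157.0 V> 139.0 px [244.0031 176.9389] xy [0.6016 0.0259] box ctr [0.6015 0.0258] (np.float64(28.3), np.float64(-18.2)) (np.float64(18.8), np.float64(-109.6))
top b S< 158.0 V> 138.0 px [246.1956 215.4253] xy [0.5103 0.0189] box ctr [0.5108 0.0189] (np.float64(18.4), np.float64(-75.4)) (np.float64(27.7), np.float64(-165.6))
top rib S< 160.0 V> 142.0 px [374.2965 229.0076] xy [ 0.4832 -0.2815] box ctr [ 0.4836 -0.2821] (np.float64(28.4), np.float64(-67.5)) (np.float64(89.3), np.float64(-158.9))
scene a S< 151.0 V> 110.0 px [270.9484 208.2799] xy [0.6018 0.0242] box ctr [0.6018 0.0242] (np.float64(29.1), np.float64(164.9)) (np.float64(19.0), np.float64(75.0))
scene b S< 151.0 V> 106.0 px [258.5989 174.0495] xy [0.5044 0.0153] box ctr [0.5043 0.015 ] (np.float64(20.8), np.float64(105.0)) (np.float64(16.5), np.float64(5.5))
scene rib S< 154.0 V> 103.0 px [129.0194 186.904 ] xy [ 0.4847 -0.2825] box ctr [ 0.4831 -0.2831] (np.float64(28.8), np.float64(118.1)) (np.float64(92.7), np.float64(20.8))
a [[0.6016 0.0251 0.0755 0.0016]]
b [[0.509  0.0165 0.082  0.0045]]
rib [[ 0.4834 -0.2825  0.0681  0.0009]]
```

```bash
cat > go.py <<'E'
import sys; from h import *
from scipy.spatial.transform import Rotation as R
# usage: go.py x y z ydeg  -> shift/0.3, turn/pi in tool axes (tool pointing down, tool y at ydeg)
x,y,z,a=map(float,sys.argv[1:5]); g=get_state(); r=R.from_quat(g["eef_rot"])
c,s=np.cos(np.radians(a)),np.sin(np.radians(a))
tgt=R.from_matrix(np.array([[-s,c,0],[c,s,0],[0,0,-1.]]).T.T if 0 else np.c_[[-s,c,0],[c,s,0],[0,0,-1.]])
M=tgt.as_matrix()
if np.linalg.det(M)<0: M[:,0]*=-1
if len(sys.argv)>5: print("flip")
rel=r.inv()*R.from_matrix(M)
print("clock",g["clock"],"pos",g["tool_pos"],"ydeg",np.degrees(np.arctan2(*r.as_matrix()[[1,0],1])),"F",g["contact_force"],"open",g["opening"])
print("shift",r.inv().apply(np.array([x,y,z])-g["tool_pos"])/.3,"turn",rel.as_rotvec()/np.pi)
E
sed -i '/if len(sys/d; s/np.array(.*if 0 else //; s/,\[0,0,-1.\]\])$/,[0,0,-1.]])/' go.py; sed -n 6,8p go.py; python3 go.py 0.384 0.314 0.208 74.5; python3 go.py 0.6016 0.025 0.13 72.5
```

```text
tgt=R.from_matrix(np.c_[[-s,c,0],[c,s,0],[0,0,-1.]])
M=tgt.as_matrix()
if np.linalg.det(M)<0: M[:,0]*=-1
clock 0.3 pos [0.1671 0.6021 0.2385] ydeg 74.48683457931186 F [-0.0378 -0.4001  0.877 ] open 0.9998516524932306
shift [-0.9534 -0.7318  0.102 ] turn [-0.0002  0.     -0.0001]
clock 0.3 pos [0.1671 0.6021 0.2385] ydeg 74.48683457931186 F [-0.0378 -0.4001  0.877 ] open 0.9998516524932306
shift [-1.9099 -1.4659  0.3624] turn [-0.0002  0.      0.011 ]
```

>>> {"api": "send_rows", "payload": {"targets": [[[-0.95, -0.73, 0.1], [0, 0, 0]], [[-0.95, -0.73, 0.1], [0, 0, 0]], [[-0.95, -0.73, 0.1], [0, 0, 0]], [[-0.95, -0.73, 0.1], [0, 0, 0]], [[-0.95, -0.73, 0.1], [0, 0, 0]], [[-0.95, -0.73, 0.1], [0, 0, 0]], [[-0.95, -0.73, 0.1], [0, 0, 0]], [[-0.95, -0.73, 0.1], [0, 0, 0]]], "fingers": 1.0, "newtons": 20}}

```text
clock: 1.3
tool_pos: [0.3829, 0.3159, 0.2089]
eef_rot: [0.135, 0.991, 0.001, -0.0]
contact_force: [-0.5, 0.4, 0.4]
opening: 0.998
finger_force: 0.0
```

```bash
python3 go.py 0.6016 0.025 0.13 72.5
```

```text
clock 1.3 pos [0.3829 0.3159 0.2089] ydeg 74.51292745773871 F [-0.4995  0.4327  0.3999] open 0.9978491854200047
shift [-0.9616 -0.7403  0.2615] turn [ 0.0004 -0.0002  0.0112]
```

>>> {"api": "send_rows", "payload": {"targets": [[[-0.96, -0.74, 0.26], [0, 0, 0.011]], [[-0.96, -0.74, 0.26], [0, 0, 0.011]], [[-0.96, -0.74, 0.26], [0, 0, 0.011]], [[-0.96, -0.74, 0.26], [0, 0, 0.011]], [[-0.96, -0.74, 0.26], [0, 0, 0.011]], [[-0.96, -0.74, 0.26], [0, 0, 0.011]], [[-0.96, -0.74, 0.26], [0, 0, 0.011]], [[-0.96, -0.74, 0.26], [0, 0, 0.011]], [[-0.96, -0.74, 0.26], [0, 0, 0.011]], [[-0.96, -0.74, 0.26], [0, 0, 0.011]]], "fingers": 0.6}}

```text
clock: 2.55
tool_pos: [0.601, 0.0261, 0.1311]
eef_rot: [0.151, 0.989, 0.0, 0.0]
contact_force: [0.1, -0.7, 0.3]
opening: 0.603
finger_force: 0.0
```

```bash
python3 go.py 0.6016 0.025 0.0625 72.5
```

```text
clock 2.55 pos [0.601  0.0261 0.1311] ydeg 72.67905927317378 F [ 0.1415 -0.7036  0.3063] open 0.6031165135337968
shift [-0.0031 -0.003   0.2288] turn [ 0.0003 -0.      0.001 ]
```

Descend and watch the force.

>>> {"api": "send_rows", "payload": {"targets": [[[-0.003, -0.003, 0.1], [0, 0, 0]], [[-0.003, -0.003, 0.16], [0, 0, 0]], [[-0.003, -0.003, 0.2], [0, 0, 0]], [[-0.003, -0.003, 0.22], [0, 0, 0]], [[-0.003, -0.003, 0.228], [0, 0, 0]], [[-0.003, -0.003, 0.228], [0, 0, 0]]]}}

```text
clock: 3.3
tool_pos: [0.6022, 0.023, 0.0626]
eef_rot: [0.152, 0.988, 0.0, 0.0]
contact_force: [-0.1, -0.7, -0.6]
opening: 0.606
finger_force: 0.0
```

>>> {"api": "send_rows", "payload": {"targets": [[[0, 0, 0], [0, 0, 0]], [[0, 0, 0], [0, 0, 0]], [[0, 0, 0], [0, 0, 0]], [[0, 0, 0], [0, 0, 0]], [[0, 0, 0], [0, 0, 0]], [[0, 0, 0], [0, 0, 0]]], "fingers": 0, "newtons": 15}}

```text
clock: 4.05
tool_pos: [0.602, 0.023, 0.0624]
eef_rot: [0.152, 0.988, 0.0, 0.0]
contact_force: [0.6, -0.6, 2.0]
opening: 0.203
finger_force: 15.0
```

>>> {"api": "send_rows", "payload": {"targets": [[[0, 0, -0.17], [0, 0, 0]], [[0, 0, -0.34], [0, 0, 0]], [[0, 0, -0.34], [0, 0, 0]]]}}

```text
clock: 4.42
tool_pos: [0.6047, 0.0234, 0.1682]
eef_rot: [0.152, 0.988, 0.001, 0.004]
contact_force: [0.2, 0.2, 0.2]
opening: 0.201
finger_force: 15.0
```

```bash
python3 go.py 0.502 0.262 0.16 90;python3 go.py 0.502 0.262 0.05 90
```

```text
clock 4.425 pos [0.6047 0.0234 0.1682] ydeg 72.48751084905223 F [0.2458 0.1783 0.178 ] open 0.2007963426300504
shift [0.5658 0.6553 0.0254] turn [ 0.0008  0.0025 -0.0973]
clock 4.425 pos [0.6047 0.0234 0.1682] ydeg 72.48751084905223 F [0.2458 0.1783 0.178 ] open 0.2007963426300504
shift [0.5685 0.654  0.3921] turn [ 0.0008  0.0025 -0.0973]
```

>>> {"api": "send_rows", "payload": {"targets": [[[0.57, 0.655, 0.02], [0, 0, -0.097]], [[0.57, 0.655, 0.02], [0, 0, -0.097]], [[0.57, 0.655, 0.02], [0, 0, -0.097]], [[0.57, 0.655, 0.02], [0, 0, -0.097]], [[0.57, 0.655, 0.02], [0, 0, -0.097]], [[0.57, 0.655, 0.02], [0, 0, -0.097]], [[0.57, 0.655, 0.2], [0, 0, -0.097]], [[0.57, 0.655, 0.39], [0, 0, -0.097]], [[0.57, 0.655, 0.39], [0, 0, -0.097]], [[0.57, 0.655, 0.39], [0, 0, -0.097]]]}}

```text
clock: 5.68
tool_pos: [0.4993, 0.2607, 0.0486]
eef_rot: [0.001, 1.0, 0.0, 0.001]
contact_force: [-0.4, 0.3, 0.6]
opening: 0.202
finger_force: 15.0
```

>>> {"api": "send_rows", "payload": {"targets": [[[0, 0, 0], [0, 0, 0]], [[0, 0, 0], [0, 0, 0]], [[0, 0, 0], [0, 0, 0]], [[0, 0, -0.2], [0, 0, 0]], [[0, 0, -0.36], [0, 0, 0]], [[0, 0, -0.36], [0, 0, 0]]], "fingers": 0.6}}

```text
clock: 6.42
tool_pos: [0.5, 0.2632, 0.1591]
eef_rot: [0.0, 1.0, 0.002, 0.003]
contact_force: [0.1, 0.3, -0.3]
opening: 0.595
finger_force: 0.0
```

```bash
python3 go.py 0.51 0.0187 0.13 104.5
```

```text
clock 6.425 pos [0.5    0.2632 0.1591] ydeg 89.94455266017555 F [ 0.1081  0.2786 -0.2521] open 0.5951772031605825
shift [-0.0335 -0.8155  0.0937] turn [ 0.0011  0.0023 -0.0809]
```

>>> {"api": "send_rows", "payload": {"targets": [[[-0.0335, -0.815, 0.0], [0, 0, -0.081]], [[-0.0335, -0.815, 0.0], [0, 0, -0.081]], [[-0.0335, -0.815, 0.05], [0, 0, -0.081]], [[-0.0335, -0.815, 0.09], [0, 0, -0.081]], [[-0.0335, -0.815, 0.09], [0, 0, -0.081]], [[-0.0335, -0.815, 0.09], [0, 0, -0.081]], [[-0.0335, -0.815, 0.09], [0, 0, -0.081]], [[-0.0335, -0.815, 0.09], [0, 0, -0.081]]]}}

```text
clock: 7.42
tool_pos: [0.508, 0.0188, 0.1286]
eef_rot: [-0.128, 0.992, 0.0, 0.0]
contact_force: [0.1, 0.1, 0.3]
opening: 0.598
finger_force: 0.0
```

```bash
python3 go.py 0.51 0.0187 0.0625 104.5
```

```text
clock 7.425 pos [0.508  0.0188 0.1286] ydeg 104.69289810085594 F [0.144  0.128  0.2641] open 0.5984217669476036
shift [-0.0063 -0.0023  0.2202] turn [0.0002 0.0003 0.0011]
```

>>> {"api": "send_rows", "payload": {"targets": [[[-0.006, -0.002, 0.1], [0, 0, 0]], [[-0.006, -0.002, 0.16], [0, 0, 0]], [[-0.006, -0.002, 0.2], [0, 0, 0]], [[-0.006, -0.002, 0.215], [0, 0, 0]], [[-0.006, -0.002, 0.22], [0, 0, 0]], [[-0.006, -0.002, 0.22], [0, 0, 0]]]}}

```text
clock: 8.18
tool_pos: [0.51, 0.0172, 0.0627]
eef_rot: [-0.127, 0.992, 0.0, 0.0]
contact_force: [-0.2, 0.9, 0.6]
opening: 0.598
finger_force: 0.0
```

>>> {"api": "send_rows", "payload": {"targets": [[[0, 0, 0], [0, 0, 0]], [[0, 0, 0], [0, 0, 0]], [[0, 0, 0], [0, 0, 0]], [[0, 0, 0], [0, 0, 0]], [[0, 0, 0], [0, 0, 0]], [[0, 0, 0], [0, 0, 0]]], "fingers": 0}}

```text
clock: 8.93
tool_pos: [0.5097, 0.0171, 0.0624]
eef_rot: [-0.127, 0.992, 0.0, 0.0]
contact_force: [0.0, -1.4, 1.1]
opening: 0.204
finger_force: 15.0
```

>>> {"api": "send_rows", "payload": {"targets": [[[0, 0, -0.17], [0, 0, 0]], [[0, 0, -0.34], [0, 0, 0]], [[0, 0, -0.34], [0, 0, 0]]]}}

```text
clock: 9.3
tool_pos: [0.5119, 0.0175, 0.1674]
eef_rot: [-0.126, 0.992, 0.0, 0.004]
contact_force: [-0.8, -0.1, -0.8]
opening: 0.203
finger_force: 15.0
```

```bash
python3 go.py 0.502 0.262 0.16 90;python3 go.py 0.502 0.262 0.05 90
```

```text
clock 9.3 pos [0.5119 0.0175 0.1674] ydeg 104.51137622108322 F [-0.7714 -0.1233 -0.8143] open 0.20298998479532462
shift [-0.172   0.7972  0.0255] turn [0.0001 0.0023 0.0806]
clock 9.3 pos [0.5119 0.0175 0.1674] ydeg 104.51137622108322 F [-0.7714 -0.1233 -0.8143] open 0.20298998479532462
shift [-0.1693  0.7973  0.3922] turn [0.0001 0.0023 0.0806]
```

>>> {"api": "send_rows", "payload": {"targets": [[[-0.17, 0.8, 0.02], [0, 0, 0.08]], [[-0.17, 0.8, 0.02], [0, 0, 0.08]], [[-0.17, 0.8, 0.02], [0, 0, 0.08]], [[-0.17, 0.8, 0.02], [0, 0, 0.08]], [[-0.17, 0.8, 0.02], [0, 0, 0.08]], [[-0.17, 0.8, 0.02], [0, 0, 0.08]], [[-0.17, 0.8, 0.2], [0, 0, 0.08]], [[-0.17, 0.8, 0.38], [0, 0, 0.08]], [[-0.17, 0.8, 0.38], [0, 0, 0.08]], [[-0.17, 0.8, 0.38], [0, 0, 0.08]]]}}

```text
clock: 10.55
tool_pos: [0.4998, 0.2614, 0.0516]
eef_rot: [-0.0, 1.0, 0.0, 0.001]
contact_force: [0.2, 0.5, 0.6]
opening: 0.203
finger_force: 15.0
```

>>> {"api": "send_rows", "payload": {"targets": [[[0, 0, 0], [0, 0, 0]], [[0, 0, 0], [0, 0, 0]], [[0, 0, 0], [0, 0, 0]], [[0, 0, -0.2], [0, 0, 0]], [[0, 0, -0.4], [0, 0, 0]], [[0, 0, -0.4], [0, 0, 0]]], "fingers": 0.7}}

```text
clock: 11.3
tool_pos: [0.5013, 0.2642, 0.175]
eef_rot: [-0.001, 1.0, 0.003, 0.004]
contact_force: [0.4, 0.5, -0.2]
opening: 0.701
finger_force: 0.0
```

>>> {"api": "send_rows", "payload": {"targets": [[[0.03, -0.9, 0.0], [0, 0, 0]], [[0.03, -0.9, 0.0], [0, 0, 0]], [[0.03, -0.9, 0.0], [0, 0, 0]], [[0.03, -0.9, 0.0], [0, 0, 0]], [[0.03, -0.9, 0.0], [0, 0, 0]], [[0.03, -0.9, 0.0], [0, 0, 0]], [[0.03, -0.9, 0.0], [0, 0, 0]]]}}

```text
clock: 12.18
tool_pos: [0.4905, -0.006, 0.1701]
eef_rot: [-0.002, 1.0, 0.001, -0.0]
contact_force: [-0.5, 0.7, 0.1]
opening: 0.698
finger_force: 0.0
```

```bash
python3 go.py 0.483 -0.282 0.12 110.7; python3 -c "
from h import *
cv2.imwrite('pics/top1.png',cv2.resize(snapshot('top')['img'][130:290,90:410],None,fx=2.4,fy=2.4,interpolation=2))"
```

```text
clock 12.175 pos [ 0.4905 -0.006   0.1701] ydeg 90.26885069100152 F [-0.4768  0.6928  0.113 ] open 0.6979326500782385
shift [ 0.0293 -0.92    0.1658] turn [ 0.0004  0.0001 -0.1135]
```

View pics/top1.png

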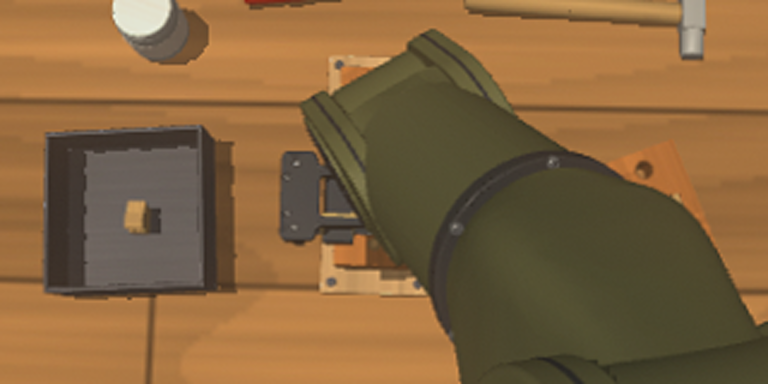

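The bin at (125,215) holds one visible pale blob at (137,216), which may be both pieces stacked. The arm hides the clamp face, so I'll check that from the scene view after moving over the upper half.

>>> {"api": "send_rows", "payload": {"targets": [[[0.03, -0.92, 0.0], [0, 0, -0.1135]], [[0.03, -0.92, 0.0], [0, 0, -0.1135]], [[0.03, -0.92, 0.0], [0, 0, -0.1135]], [[0.03, -0.92, 0.1], [0, 0, -0.1135]], [[0.03, -0.92, 0.165], [0, 0, -0.1135]], [[0.03, -0.92, 0.165], [0, 0, -0.1135]], [[0.03, -0.92, 0.165], [0, 0, -0.1135]], [[0.03, -0.92, 0.165], [0, 0, -0.1135]]]}}

```text
clock: 13.22
tool_pos: [0.4837, -0.2814, 0.1219]
eef_rot: [-0.181, 0.984, 0.0, 0.001]
contact_force: [-0.2, 0.2, -0.7]
opening: 0.698
finger_force: 0.0
```

```bash
python3 go.py 0.483 -0.282 0.041 110.7; python3 -c "
from h import *
a=snapshot('top')['img'][175:265,100:280];b=snapshot('scene')['img'][130:260,225:405]
cv2.imwrite('pics/c2.png',cv2.resize(np.vstack([a,b]),None,fx=2.7,fy=2.7,interpolation=2))"
```

```text
clock 13.225 pos [ 0.4837 -0.2814  0.1219] ydeg 110.80224749137868 F [-0.2207  0.1922 -0.7049] open 0.6982657372292932
shift [ 0.0035 -0.001   0.2698] turn [-0.0001  0.0007  0.0006]
```

View pics/c2.png

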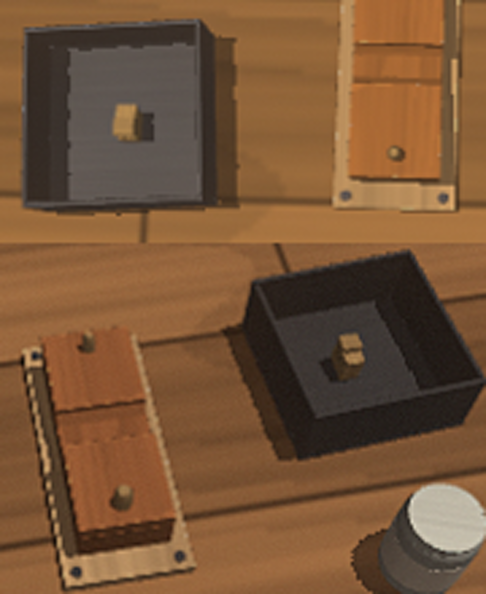

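Both offcuts are in the bin, with B stacked on A at (350,350), and the face is clear. Now I'll grasp the rib.

>>> {"api": "send_rows", "payload": {"targets": [[[0.0035, 0, 0.12], [0, 0, 0]], [[0.0035, 0, 0.2], [0, 0, 0]], [[0.0035, 0, 0.25], [0, 0, 0]], [[0.0035, 0, 0.27], [0, 0, 0]], [[0.0035, 0, 0.27], [0, 0, 0]], [[0.0035, 0, 0.27], [0, 0, 0]]]}}

```text
clock: 14.08
tool_pos: [0.4818, -0.2844, 0.0405]
eef_rot: [-0.179, 0.984, -0.0, 0.001]
contact_force: [-0.4, -0.0, 0.1]
opening: 0.698
finger_force: 0.0
```

>>> {"api": "send_rows", "payload": {"targets": [[[0, 0, 0], [0, 0, 0]], [[0, 0, 0], [0, 0, 0]], [[0, 0, 0], [0, 0, 0]], [[0, 0, 0], [0, 0, 0]], [[0, 0, 0], [0, 0, 0]], [[0, 0, 0], [0, 0, 0]]], "fingers": 0, "newtons": 50}}

```text
clock: 14.82
tool_pos: [0.4811, -0.2838, 0.0398]
eef_rot: [-0.179, 0.984, 0.0, -0.0]
contact_force: [-1.0, 1.3, 2.0]
opening: 0.314
finger_force: 50.0
```

```bash
python3 go.py 0.483 -0.282 0.16 110.7
```

```text
clock 14.825 pos [ 0.4811 -0.2838  0.0398] ydeg 110.59313670431882 F [-0.9602  1.2747  1.9965] open 0.3141142768456728
shift [-0.0081  0.0037 -0.4005] turn [ 0.0002 -0.     -0.0006]
```

>>> {"api": "send_rows", "payload": {"targets": [[[0, 0, -0.1], [0, 0, 0]], [[0, 0, -0.2], [0, 0, 0]], [[0, 0, -0.3], [0, 0, 0]], [[0, 0, -0.4], [0, 0, 0]], [[0, 0, -0.4], [0, 0, 0]], [[0, 0, -0.4], [0, 0, 0]]]}}

```text
clock: 15.58
tool_pos: [0.4799, -0.2842, 0.1582]
eef_rot: [-0.178, 0.984, 0.001, -0.001]
contact_force: [-0.7, 0.5, -6.0]
opening: 0.316
finger_force: 50.0
```

```bash
python3 go.py 0.552 0.0175 0.16 89.4
```

```text
clock 15.575 pos [ 0.4799 -0.2842  0.1582] ydeg 110.55215955533322 F [-0.7142  0.4607 -5.9632] open 0.3162086689036983
shift [-0.5781  0.8574 -0.0058] turn [ 0.0004 -0.0008  0.1175]
```

>>> {"api": "send_rows", "payload": {"targets": [[[-0.07, 0.1, 0], [0, 0, 0.015]], [[-0.14, 0.21, 0], [0, 0, 0.03]], [[-0.22, 0.33, 0], [0, 0, 0.045]], [[-0.3, 0.45, 0], [0, 0, 0.06]], [[-0.38, 0.57, 0], [0, 0, 0.08]], [[-0.46, 0.69, 0], [0, 0, 0.095]], [[-0.53, 0.79, -0.005], [0, 0, 0.11]], [[-0.578, 0.857, -0.005], [0, 0, 0.1175]], [[-0.578, 0.857, -0.005], [0, 0, 0.1175]], [[-0.578, 0.857, -0.005], [0, 0, 0.1175]], [[-0.578, 0.857, -0.005], [0, 0, 0.1175]]]}}

```text
clock: 16.95
tool_pos: [0.5525, 0.0157, 0.1606]
eef_rot: [0.006, 1.0, -0.001, -0.001]
contact_force: [-0.4, 0.1, -5.7]
opening: 0.316
finger_force: 50.0
```

```bash
python3 go.py 0.552 0.0175 0.12 89.4; python3 -c "
from h import *
a=snapshot('top')['img'][130:255,195:305];b=snapshot('scene')['img'][120:250,225:315]
z=lambda i:cv2.resize(i,None,fx=4,fy=4,interpolation=2)
c=np.zeros((520,800,3),np.uint8);c[:500,:440]=z(a);c[:520,440:800]=z(b);cv2.imwrite('pics/c3.png',c)"
```

```text
clock 16.95 pos [0.5525 0.0157 0.1606] ydeg 89.31351242682926 F [-0.4125  0.1041 -5.6846] open 0.31557646399470846
shift [0.0015 0.0061 0.1352] turn [-0.0004 -0.0005 -0.0005]
```

View pics/c3.png

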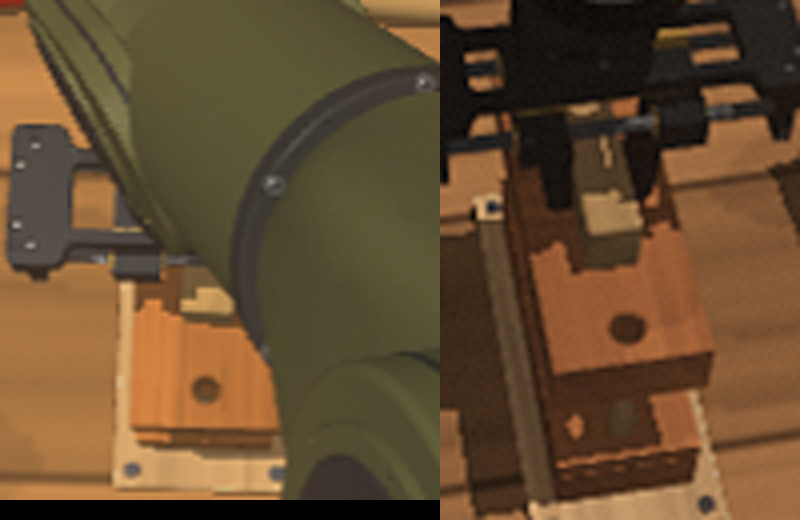

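The small hole shows at (206,390) in the left crop and the big hole at (627,328) in the right crop, with the big dowel visible below it.

Run:
```python
from h import *
t=snapshot("top");s=snapshot("scene");zt=get_state()["tool_pos"][2]-.0398+.036
hs=plane(t,zm([(206,390)],0,195,130,4),zt)[0];hb=plane(s,zm([(627,328)],440,225,120,4),zt)[0]
print("holes",hs,hb,np.hypot(*(hb-hs)[:2]),"mid",(hs+hb)/2,np.degrees(np.arctan2(*(hb-hs)[1::-1])))
ds=plane(t,zm([(132,414)],0,220,148),.078)[0];db=plane(s,zm([(206,352)],0,230,150),.078)[0]
print("dowels",ds,db,(ds+db)/2, "other", plane(s,zm([(139,66)],0,230,150),.078)[0],plane(t,zm([(140,77)],0,220,148),.078)[0])
```

```text
holes [0.4739 0.0168 0.1574] [0.6353 0.0139 0.1574] 0.1614496581349445 mid [0.5546 0.0153 0.1574] -1.0206743260637978
dowels [0.4753 0.0186 0.078 ] [0.632  0.0174 0.078 ] [0.5536 0.018  0.078 ] other [0.4724 0.0185 0.078 ] [0.6352 0.018  0.078 ]
```

>>> {"api": "send_rows", "payload": {"targets": [[[0.0015, 0.0088, 0.04], [0, 0, -0.002]], [[0.0015, 0.0088, 0.08], [0, 0, -0.002]], [[0.0015, 0.0088, 0.12], [0, 0, -0.002]], [[0.0015, 0.0088, 0.125], [0, 0, -0.002]], [[0.0015, 0.0088, 0.125], [0, 0, -0.002]], [[0.0015, 0.0088, 0.125], [0, 0, -0.002]]]}}

```text
clock: 17.9
tool_pos: [0.5531, 0.0202, 0.1242]
eef_rot: [0.002, 1.0, 0.0, 0.0]
contact_force: [0.2, -0.4, -6.0]
opening: 0.311
finger_force: 50.0
```

```bash
python3 go.py 0.552 0.0183 0.11 89.7
```

```text
clock 17.9 pos [0.5531 0.0202 0.1242] ydeg 89.78374567720998 F [ 0.2118 -0.4252 -6.0079] open 0.31128970213994883
shift [ 0.0037 -0.0063  0.0472] turn [0.0001 0.0003 0.0005]
```

>>> {"api": "send_rows", "payload": {"targets": [[[0.002, -0.004, 0.015], [0, 0, 0]], [[0.002, -0.004, 0.03], [0, 0, 0]], [[0.002, -0.004, 0.04], [0, 0, 0]], [[0.002, -0.004, 0.04], [0, 0, 0]], [[0.002, -0.004, 0.04], [0, 0, 0]]]}}

```text
clock: 18.52
tool_pos: [0.5522, 0.0188, 0.1118]
eef_rot: [0.002, 1.0, -0.0, -0.0]
contact_force: [0.5, -0.4, -4.9]
opening: 0.313
finger_force: 50.0
```

```bash
python3 go.py 0.552 0.0183 0.105 89.7; python3 -c "
from h import *;print(get_state()['moment'])"
```

```text
clock 18.525 pos [0.5522 0.0188 0.1118] ydeg 89.77728970222029 F [ 0.5061 -0.4099 -4.8916] open 0.31283730420330186
shift [ 0.0006 -0.0018  0.0227] turn [-0.     -0.      0.0004]
[-0.1192  0.0095 -0.0655]
```

Underside is about 6 mm past the tips with no side force, so it is on the tapers. I'll continue slowly.

>>> {"api": "send_rows", "payload": {"targets": [[[0, 0, 0.01], [0, 0, 0]], [[0, 0, 0.02], [0, 0, 0]], [[0, 0, 0.023], [0, 0, 0]], [[0, 0, 0.023], [0, 0, 0]], [[0, 0, 0.023], [0, 0, 0]]]}}

```text
clock: 19.15
tool_pos: [0.5522, 0.0188, 0.1049]
eef_rot: [0.002, 1.0, -0.0, 0.0]
contact_force: [0.8, -1.1, -7.1]
opening: 0.314
finger_force: 50.0
```

```bash
python3 go.py 0.552 0.0183 0.0985 89.7; python3 -c "
from h import *;print(get_state()['moment'])"
```

```text
clock 19.15 pos [0.5522 0.0188 0.1049] ydeg 89.77369930517317 F [ 0.7552 -1.1125 -7.1306] open 0.3138992658279537
shift [ 0.0007 -0.0016  0.0213] turn [-0.      0.      0.0004]
[-0.2376 -0.2123 -0.1088]
```

>>> {"api": "send_rows", "payload": {"targets": [[[0, 0, 0.01], [0, 0, 0]], [[0, 0, 0.017], [0, 0, 0]], [[0, 0, 0.021], [0, 0, 0]], [[0, 0, 0.021], [0, 0, 0]], [[0, 0, 0.021], [0, 0, 0]]]}}

```text
clock: 19.77
tool_pos: [0.5523, 0.0188, 0.0986]
eef_rot: [0.002, 1.0, -0.0, 0.0]
contact_force: [0.9, -0.8, -5.5]
opening: 0.317
finger_force: 50.0
```

>>> {"api": "send_rows", "payload": {"targets": [[[0, 0, 0.004], [0, 0, 0]], [[0, 0, 0.004], [0, 0, 0]], [[0, 0, 0.004], [0, 0, 0]]]}}

```text
clock: 20.15
tool_pos: [0.5523, 0.0188, 0.0978]
eef_rot: [0.002, 1.0, -0.0, 0.0]
contact_force: [0.2, -2.5, 3.7]
opening: 0.318
finger_force: 50.0
```

Contact came at 0.0978, exactly the expected seated height. Now I'll build the push in small steps.

>>> {"api": "send_rows", "payload": {"targets": [[[0, 0, 0.003], [0, 0, 0]], [[0, 0, 0.003], [0, 0, 0]], [[0, 0, 0.003], [0, 0, 0]], [[0, 0, 0.003], [0, 0, 0]]], "newtons": 60}}

```text
clock: 20.65
tool_pos: [0.5523, 0.0188, 0.0978]
eef_rot: [0.002, 1.0, -0.0, 0.001]
contact_force: [-2.2, -2.6, 10.2]
opening: 0.312
finger_force: 60.0
```

>>> {"api": "send_rows", "payload": {"targets": [[[0, 0, 0.004], [0, 0, 0]], [[0, 0, 0.004], [0, 0, 0]], [[0, 0, 0.004], [0, 0, 0]], [[0, 0, 0.004], [0, 0, 0]], [[0, 0, 0.004], [0, 0, 0]], [[0, 0, 0.004], [0, 0, 0]]]}}

```text
clock: 21.4
tool_pos: [0.5523, 0.0188, 0.0978]
eef_rot: [0.002, 1.0, -0.0, 0.001]
contact_force: [-5.2, -3.6, 22.0]
opening: 0.31
finger_force: 60.0
```

Run:
```python
from h import *
s=snapshot('scene')
for _ in range(4):
    snapshot('top'); g=get_state(); print(g["contact_force"],g["moment"],g["tool_pos"])
t=snapshot('top')
c=cv2.resize(s['img'][120:270,215:415],None,fx=4,fy=4,interpolation=2); cv2.imwrite('pics/c4.png',c)
```

```text
[-4.7156 -3.0196 20.954 ] [-0.3938  1.143  -0.0698] [0.5523 0.0187 0.0978]
[-4.5534 -3.7989 22.04  ] [-0.3777  1.1419 -0.1318] [0.5523 0.0187 0.0978]
[-5.3204 -3.6705 21.39  ] [-0.396   1.1574 -0.1252] [0.5523 0.0188 0.0978]
[-5.4867 -3.8629 22.5441] [-0.4388  1.1616 -0.0827] [0.5523 0.0187 0.0978]
```

View pics/c4.png

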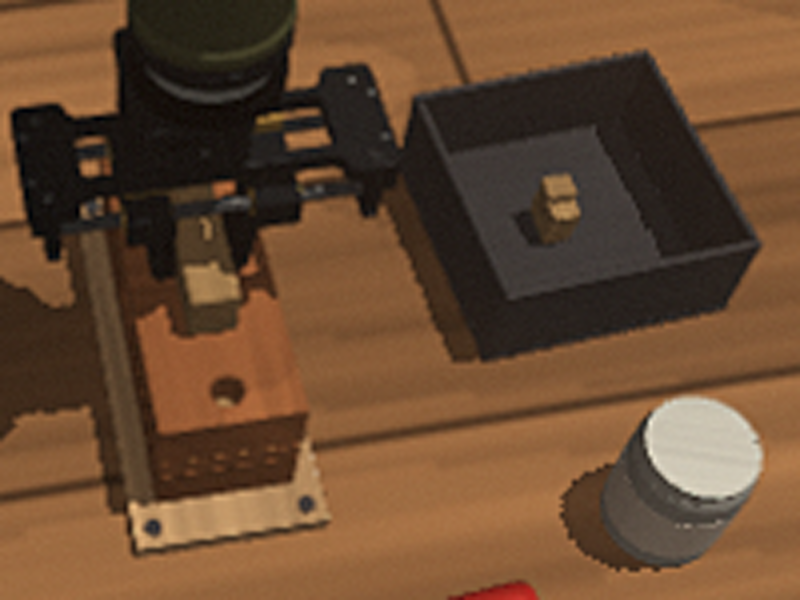

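The picture shows the halves closed with no gap and the big dowel visible in its hole at (228,392). Both offcuts are in the bin at (556,205). The push reads about 21.7 N, so I'll ease it slightly and hand in.

>>> {"api": "send_rows", "payload": {"targets": [[[0, 0, -0.001], [0, 0, 0]], [[0, 0, -0.001], [0, 0, 0]], [[0, 0, -0.001], [0, 0, 0]], [[0, 0, -0.001], [0, 0, 0]], [[0, 0, -0.001], [0, 0, 0]], [[0, 0, -0.001], [0, 0, 0]]]}}

```text
clock: 22.45
tool_pos: [0.5523, 0.0188, 0.0978]
eef_rot: [0.002, 1.0, -0.0, 0.001]
contact_force: [-4.2, -2.9, 19.4]
opening: 0.314
finger_force: 60.0
```

```bash
python3 -c "
from h import *
g=get_state();print(g['contact_force'],g['tool_pos'],g['opening'])
if 16<g['contact_force'][2]<24: print(finish_job())"
```

```text
[-4.2194 -2.8853 19.4027] [0.5523 0.0188 0.0978] 0.3141413438150397
the job is handed in; nothing more can be done
None
```

Job handed in at 22.5 s: both offcuts are in the scrap bin, and the upper half is seated on both dowels with no visible gap, still gripped and pressed down at about 19 N.

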